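# Show a guest the tea in the square tin

### The job

Show a guest which tea to take: push the sliding lid of the wooden tea box fully open with the fingertips, by the edge of its raised panel. Then point straight down at the square tin inside, with the fingertips a few centimetres above the middle of its lid, for at least two seconds, and finish while still pointing at it. Do not touch or move any of the tins, the mug or the jar.

Things in the scene. Friction and masses are not known exactly. Their poses are not given: they have to be found in the camera images.
- tea_box: Pale wooden tea box, fixed, under a sliding lid: 130 (its x) x 270 (its y) x 75 mm high, walls and floor 8 mm. Origin: centre of its underside, on the worktop. Its y runs lengthwise, the way the lid opens; z up; heading within about 0.3 rad. Three tins stand in it at -76, -4 and +68 mm along its y, give or take 5 mm.
- lid (a joint): Travel of the box's sliding lid along the box's +y, m: 0 shut, 0.23 fully open at its stop; starts at 0 to 0.025. About 2 N of friction; stays where left, cannot lift off. Pale wood plate 136 x 270 x 8 mm on the box's rim, top 83 mm above the worktop, with a raised panel 110 (x) x 200 (y) x 22 mm on it, too large to pinch. Open, it juts 0.23 m past the box's +y end and bares all three tins.
- push_edge (a point): Middle of the upright -y face of the lid's raised panel, where fingertips push it to the box's +y: 94 mm above the worktop, half-way up the 22 mm high, 110 mm wide face. A flat ledge of the lid, 45 mm wide, top 83 mm above the worktop, lies before it. Moves with the lid; axes as the tea box's.
- square_tin: Plain aluminium tin with a square lid, 54 x 54 x 48 mm high: the only square one. Stands upright in the tea box, one of three tins in a row along the box's y; which stands where varies. Origin: centre of its underside, 8 mm above the worktop; z up. Its lid is 48 mm above the origin, 19 mm below the box's rim. Not to be touched.
- wide_round_tin: Plain aluminium round tin, 56 mm across, 48 mm high. Stands upright in the tea box, one of three tins in a row along the box's y; which stands where varies. Origin: centre of its underside, 8 mm above the worktop; z up. Its lid is 48 mm above the origin, 19 mm below the box's rim. Not to be touched.
- narrow_round_tin: Plain aluminium round tin, 40 mm across, 48 mm high. Stands upright in the tea box, one of three tins in a row along the box's y; which stands where varies. Origin: centre of its underside, 8 mm above the worktop; z up. Its lid is 48 mm above the origin, 19 mm below the box's rim. Not to be touched.
- mug: White mug, 82 mm across, 92 mm high, with a handle on its +y side. Bystander. Origin: centre of its underside.
- jar: Glass storage jar with a wooden cap, 90 mm across, 130 mm high. Bystander. Origin: centre of its underside.

How it is judged:
By the outcome, as a careful person would: the job done as asked, in the order asked, and still so for the second after the job is handed in, with the robot touching nothing.
It also fails if it takes over 48 s, if anything falls off the work surface, if the arm or the gripper's body presses on something with over 40 N, if the wrist force passes 120 N, or if a joint passes its speed limit or range.

### The arm

A 6-joint arm with a two-finger parallel gripper is mounted at the origin on the work surface. World frame = base frame: x ahead of the robot, y to its left, z up, the work surface at z = 0. Lengths are in m, angles in rad, forces in N, time in s.
With the tool pointing down it reaches from about 0.3 to 0.775 m from the base axis. Payload 14.6 kg.
Tool frame: the origin (TCP) lies at the very end of the fingers, on their centre line; the grasp point (between the pads) lies 19 mm behind it (pinch_z is the distance from the TCP to the grasp point, in m); z points along the fingers, y is the direction in which the jaws open and shut (so a half turn about z gives the same grasp; the last joint's range is limited). The gripper opens to 94 mm and grips with 3 to 60 N. Pads are 16 mm wide; open, the fingers measure 119 mm over their backs; the gripper's body (75 mm by 177 mm) begins 78 mm behind the grasp point.
Start: joints at [1.241, 0.3, 1.521, -0, 1.321, -0.067], TCP at [0.143, 0.531, 0.205] pointing down, gripper open.
Joint ranges: [-3.03, 3.03], [-0.79, 2.21], [0.23, 2.52], [-1.04, 4.18], [0, 3.07], [-2.55, 2.55]. Speed limits (rad/s): [2.22, 2.22, 2.57, 3.14, 3.14, 3.14].

### API

Orientations are given as [roll, pitch, yaw] about the fixed x, y, z axes, in that order (R = Rz(yaw) Ry(pitch) Rx(roll)).
In Python, from station import get_obs, camera, hand_in, pinch_z gives the robot as it stands.
- The arm moves only by the tool servo_tool, never from a script. Its argument "moves" is a list that holds one entry, the list of rows, each a list of 7 numbers: the turn, a rotation vector about the tool's x, y, z normalised to -1 to 1, where 1 is pi/2 rad, then the shift along the tool's x, y, z normalised to -1 to 1, where 1 is 500 mm, then the closure, from 0 (fully open) to 1 (shut). In form: [[[rx, ry, rz, x, y, z, hand], ...]]. A call has 1 to 12 rows; each row is the pose to reach, as a shift and turn from the pose measured when the call began, along the tool's axes at that moment; what a row does not reach only later rows make up. A row lasts 1/12 s, in which the tool goes at most 41.7 mm and 7.16 degrees, less where a joint would pass 70% of its speed; a pose out of reach is approached as far as the arm can. A call with a number of a shift or a turn outside -1 to 1 is refused whole. A call with a gripper value outside its range is refused whole. The fingers move at their own pace and stop on an object; "squeeze" is the grip in N (left out, the last holds). Time passes only in rows, so rows that repeat a pose let the fingers close. It gives the time, the measured TCP pose, the force and the opening at its end, in the units of the state.
- get_obs(): the state, without advancing time (a new reading comes with each control period).
- camera(name): name is "scene" or "top" or "wrist"; returns a dict with "color" (400x640x3 uint8, red, green, blue), "intrinsics" (3x3 intrinsics, pixels), "rvec" (rotation vector, rad) and "tvec" (3), from world to camera coordinates, as OpenCV has them. Camera axes: x right, y down, z forward; pixel columns grow to the right and rows downward; lengths in m; the calibration is good to about 2 mm. A picture is of the moment at which its call begins. There is no depth.
- hand_in(): hands the job in, once; it reports no verdict.
The state is a dict: "time_s": time; "qpos": joint angles; "joint_vel": joint speeds; "tau": joint torques, N m; "ee_pos": TCP position; "eef_rot": TCP orientation; "force": force on the tool from outside, world axes, zero at the start; "moment": the same for the moment, N m; "grip_width": finger opening in m.
Only numpy, scipy, OpenCV 4.12 (cv2) and the standard library are available. Lean on these libraries where they do the work, as an engineer would, in place of code of your own. Each camera call takes 0.05 s, during which the arm holds its last target.

## Working session

There is one attempt and no reset: what is moved stays moved. The work goes in short steps, Python scripts to look and compute and a tool call to move; the robot and the scene stay as the last step left them, time stands still between calls to the robot, and variables do not carry over. Pictures are saved under pics/ and viewed, and the job is handed in when it is done.

Besides the shell and the picture viewer there is one more tool, called after "Emit:" by a JSON object that holds its "op" and its "data", one argument or row to a line. servo_tool: Moves the arm, as the interface text tells. Scaled input: -1 to 1 covers 500 mm each way for a shift and pi/2 rad each way for a turn. Its arguments: {"type":"object","properties":{"moves":{"type":"array"},"squeeze":{"type":"number"}},"required":["moves"]}

```bash
ls; mkdir -p pics; python3 - <<'E'
from station import get_obs, camera, pinch_z
import cv2
print(get_obs(), pinch_z)
for n in ("scene","top"):
    c=camera(n); cv2.imwrite(f"pics/{n}0.png",c["color"][:,:,::-1]); print(n,c["intrinsics"],c["rvec"],c["tvec"])
E
```

```text
pics
{'time_s': 0.0, 'qpos': array([ 1.24137885e+00,  3.00486362e-01,  1.52158926e+00,  3.22983491e-05,
        1.32068409e+00, -6.65839857e-02]), 'joint_vel': array([-0.00010137,  0.00020763, -0.00068265, -0.00047177, -0.00419776,
        0.00172675]), 'tau': array([ 1.99947266e-03, -5.31803834e+01, -3.52736521e+01,  7.09479419e-02,
        2.43659428e-02, -8.04113120e-05]), 'ee_pos': array([0.14280096, 0.53086698, 0.2048745 ]), 'eef_rot': array([-3.14043026e+00, -1.08864812e-04,  2.87875109e+00]), 'force': array([-0.08734695,  1.06532575, -0.03166586]), 'moment': array([-0.00676084,  0.03703859, -0.02059118]), 'grip_width': 0.09366020773327989} 0.0188
scene [[383.0386276    0.         322.46616988]
 [  0.         383.0386276  194.79502295]
 [  0.           0.           1.        ]] [ 2.20500518  0.91887558 -0.37663569] [-0.30439516 -0.35223247  1.20081582]
top [[417.59844334   0.         326.43729671]
 [  0.         417.59844334 202.09701304]
 [  0.           0.           1.        ]] [ 2.17390791 -2.13959578  0.1770377 ] [-0.22501782  0.6403574   0.77125372]
```

View pics/scene0.png

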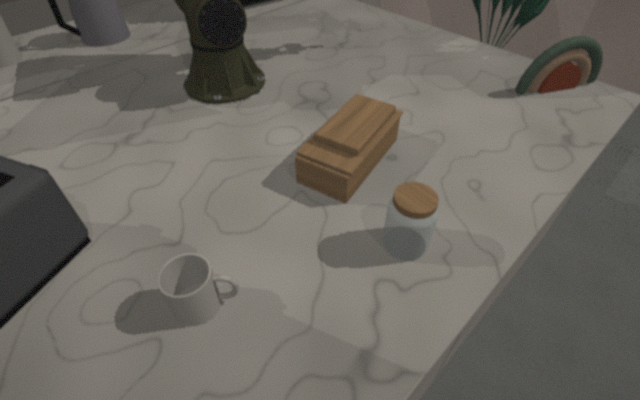

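View pics/top0.png

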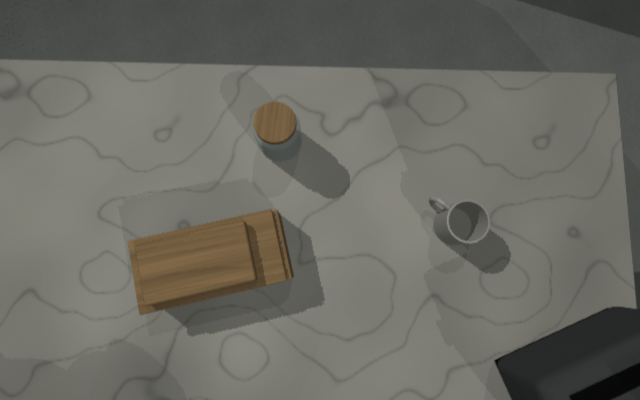

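```bash
cat > h.py <<'E'
import numpy as np, cv2
from station import get_obs, camera
def proj(c,P): return cv2.projectPoints(np.float64(P).reshape(-1,3),np.float64(c["rvec"]),np.float64(c["tvec"]),c["intrinsics"],None)[0].reshape(-1,2)
def back(c,uv,z):
    R=cv2.Rodrigues(np.float64(c["rvec"]))[0];t=np.float64(c["tvec"]).ravel()
    o=-R.T@t; out=[]
    for u,v in np.atleast_2d(uv):
        d=R.T@np.linalg.solve(c["intrinsics"],[u,v,1.]); out.append(o+d*(z-o[2])/d[2])
    return np.array(out)
E
python3 - <<'E'
from h import *
c=camera("top"); s=camera("scene")
P=[[0,0,0],[.143,.531,.205],[.3,0,0],[.5,0,0],[.5,.3,0],[.5,-.3,0]]
print(proj(c,P).round(),proj(s,P).round())
im=c["color"][:,:,::-1]; cv2.imwrite("pics/topz.png",cv2.resize(im[190:330,110:320],None,fx=3.8,fy=3.8,interpolation=cv2.INTER_CUBIC))
im=s["color"][:,:,::-1]; cv2.imwrite("pics/scz.png",cv2.resize(im[80:220,280:440],None,fx=4,fy=4,interpolation=cv2.INTER_CUBIC))
print(back(c,[[275,123]],.13),back(c,[[468,221]],.092),back(s,[[415,198]],.13),back(s,[[187,274]],.092))
R=cv2.Rodrigues(c["rvec"])[0];print(-R.T@c["tvec"])
E
```

```text
[[ 205.  549.]
 [-215.  535.]
 [ 213.  378.]
 [ 218.  274.]
 [  68.  272.]
 [ 367.  276.]] [[225.  82.]
 [376. -16.]
 [289. 121.]
 [342. 154.]
 [413. 108.]
 [244. 218.]]
[[ 0.7750003  -0.11803917  0.13      ]] [[ 0.60666863 -0.47757537  0.092     ]] [[ 0.77691665 -0.11834396  0.13      ]] [[ 0.60768479 -0.47232633  0.092     ]]
[ 0.52696528 -0.19865128  0.85928353]
```

View pics/topz.png

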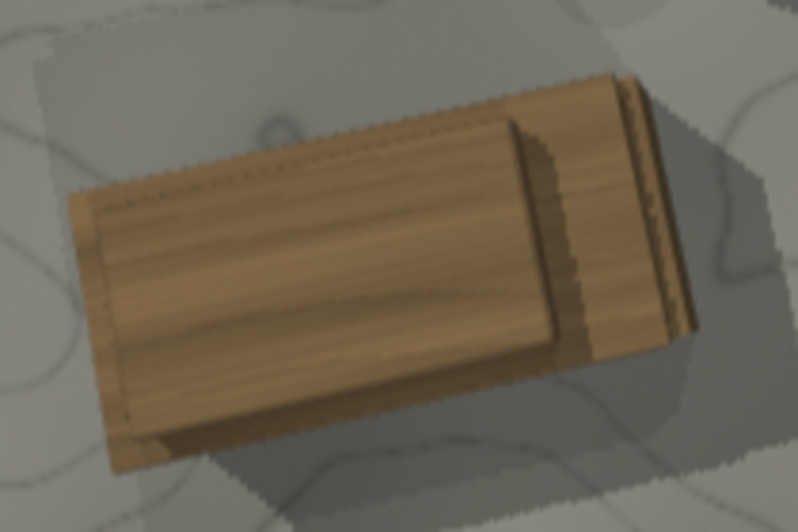

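View pics/scz.png

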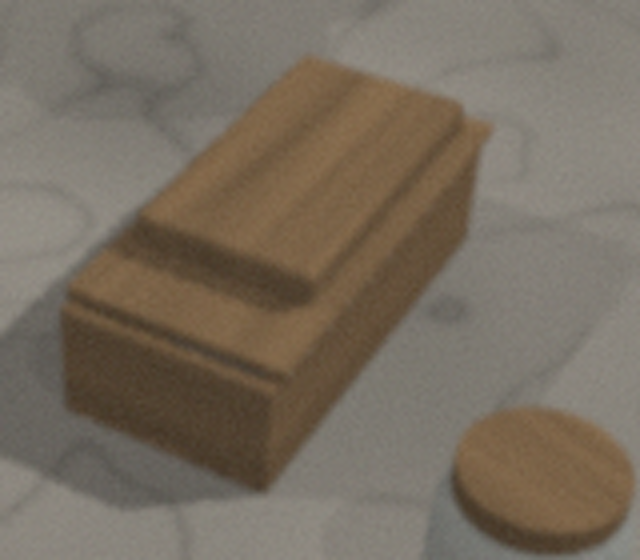

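```bash
python3 - <<'E'
from h import *
from scipy.optimize import least_squares
c=camera("top"); s=camera("scene")
cv=lambda U,k,o:(np.array(U,float)+.5)/k-.5+np.array(o)
# local pts: (x,y,z,moves)
T=[((70,195),(68,135,83,1)),((612,75),(68,-135,83,1)),((667,347),(-68,-135,83,1)),((117,470),(-68,135,83,1)),
((513,120),(55,-90,105,1)),((556,342),(-55,-90,105,1)),((636,78),(65,-135,75,0)),((697,330),(-65,-135,75,0))]
S=[((310,57),(-55,110,105,1)),((462,105),(55,110,105,1)),((312,278),(55,-90,105,1)),((140,213),(-55,-90,105,1)),
((68,295),(-68,-135,83,1)),((290,375),(68,-135,83,1)),((265,490),(65,-135,0,0)),((68,408),(-65,-135,0,0))]
def pts(p,L):
    L=np.array(L)/1000.; L[:,3]*=1000
    y=L[:,1]+L[:,3]*p[3]; x=L[:,0]; ct,st=np.cos(p[2]),np.sin(p[2])
    return np.c_[p[0]+ct*x-st*y,p[1]+st*x+ct*y,L[:,2]]
def mk(use):
    def f(p):
        r=[]
        if 't' in use: r.append(proj(c,pts(p,[a[1] for a in T]))-np.array([cv(a[0],3.8,(110,190)) for a in T]))
        if 's' in use: r.append(proj(s,pts(p,[a[1] for a in S]))-np.array([cv(a[0],4,(280,80)) for a in S]))
        return np.vstack(r).ravel()
    return f
for u in("t","s","ts"):
  # also panel placement free? panel centred -90? try
  r=least_squares(mk(u),[.5,0,.2,.01]); print(u,r.x.round(4)); print(r.fun.reshape(-1,2).round(1).tolist())
E
```

```text
t [ 0.5296 -0.0068  0.2371  0.0125]
[[-2.0, -0.3], [-0.1, -0.6], [0.5, -0.0], [-2.5, 1.6], [1.6, -1.6], [2.4, 0.3], [0.9, -0.7], [-0.7, 1.1]]
s [5.275e-01 5.000e-04 2.392e-01 8.900e-03]
[[-1.2, -0.7], [1.5, -0.1], [-0.1, 1.2], [-1.8, 0.9], [0.1, -2.6], [0.0, -0.6], [0.9, 1.1], [0.6, 0.1]]
ts [ 0.5293 -0.0045  0.2381  0.0111]
[[-2.6, -0.3], [-0.7, -0.7], [0.0, -0.2], [-3.0, 1.6], [1.0, -1.7], [1.9, 0.2], [-0.4, -0.7], [-2.0, 1.1], [-1.6, -0.1], [1.3, 0.6], [-0.6, 2.1], [-2.4, 1.7], [-0.6, -1.8], [-0.5, 0.4], [-0.1, 2.7], [-0.6, 1.5]]
```

Emit:
{"op": "servo_tool", "data": {
  "moves": [
    [[0,0,0.04,-0.04,-0.035,0,1],[0,0,0.1,-0.1,-0.09,0,1],[0,0,0.16,-0.17,-0.15,0,1],[0,0,0.22,-0.24,-0.21,0,1],[0,0,0.29,-0.31,-0.27,0,1],[0,0,0.36,-0.38,-0.33,0,1],[0,0,0.43,-0.45,-0.39,0,1],[0,0,0.5,-0.52,-0.46,0,1],[0,0,0.57,-0.59,-0.52,0,1],[0,0,0.63,-0.66,-0.58,0,1],[0,0,0.68,-0.7,-0.62,0,1],[0,0,0.68,-0.74,-0.66,0,1]]
  ],
  "squeeze": 5
}}

```text
time_s: 1.3
ee_pos: [0.409, 0.1245, 0.2056]
eef_rot: [3.141, 0.0, 1.805]
force: [0.4, 0.5, -0.2]
grip_width: 0.0179
```

```bash
python3 - <<'E'
from h import *
o=get_obs(); print(o)
y=o["eef_rot"][2]; p=o["ee_pos"]; th=.238
d=np.array([.5528,-.1041,.15])-p
R=cv2.Rodrigues(np.zeros(3))[0]
from scipy.spatial.transform import Rotation as Ro
M=Ro.from_euler("xyz",o["eef_rot"]).as_matrix()
print((M.T@d)/.5, y-(th+np.pi/2))
cv2.imwrite("pics/w1.png",camera("wrist")["color"][:,:,::-1])
E
```

```text
{'time_s': 1.3, 'qpos': array([ 2.10004721e-01,  2.22874852e-02,  1.84299177e+00, -3.11971288e-04,
        1.27582146e+00, -2.44649771e-02]), 'joint_vel': array([-1.13406582e+00,  2.41494769e-01, -2.45392935e-01, -2.72111118e-03,
        7.18300770e-04, -1.24938749e+00]), 'tau': array([ 8.20560336e+00, -3.95978200e+01, -3.19523835e+01, -1.74448395e-02,
        1.76751735e-01,  4.14065301e+00]), 'ee_pos': array([0.40898071, 0.12451274, 0.20563567]), 'eef_rot': array([3.14110818e+00, 3.10486087e-04, 1.80535657e+00]), 'force': array([ 0.35652767,  0.49565938, -0.19754789]), 'moment': array([ 0.00953533,  0.01949822, -0.0093415 ]), 'grip_width': 0.01792285004112671}
[-0.51152214  0.17344188  0.11151421] -0.0034397550910889585
```

View pics/w1.png

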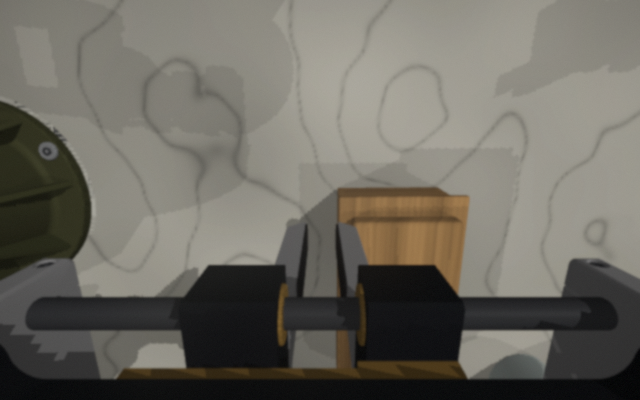

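Emit:
{"op": "servo_tool", "data": {
  "moves": [
    [[0,0,0,-0.06,0.02,0.0,1],[0,0,0,-0.13,0.04,0.0,1],[0,0,0,-0.2,0.065,0.0,1],[0,0,0,-0.27,0.09,0.02,1],[0,0,0,-0.34,0.115,0.04,1],[0,0,0,-0.41,0.14,0.06,1],[0,0,0,-0.46,0.155,0.08,1],[0,0,0,-0.5,0.17,0.1,1],[0,0,0,-0.51,0.173,0.11,1],[0,0,0,-0.51,0.173,0.11,1],[0,0,0,-0.51,0.173,0.11,1]]
  ]
}}

```text
time_s: 2.27
ee_pos: [0.5548, -0.1079, 0.151]
eef_rot: [3.141, 0.001, 1.805]
force: [0.1, 0.6, 0.1]
grip_width: 0.0005
```

```bash
cat > v.py <<'E'
from h import *
import sys
from scipy.spatial.transform import Rotation as Ro
n=sys.argv[1]
o=get_obs(); p=o["ee_pos"]; M=Ro.from_euler("xyz",o["eef_rot"]).as_matrix()
print(o["time_s"],p.round(4),o["eef_rot"].round(4),o["force"].round(2),o["grip_width"])
c=camera("top");s=camera("scene")
print(proj(c,p),proj(s,p))
im=c["color"][:,:,::-1]; cv2.imwrite(f"pics/t{n}.png",cv2.resize(im[170:350,60:330],None,fx=2.9,fy=2.9,interpolation=cv2.INTER_CUBIC))
im=s["color"][:,:,::-1]; cv2.imwrite(f"pics/s{n}.png",cv2.resize(im[60:220,280:480],None,fx=3.5,fy=3.5,interpolation=cv2.INTER_CUBIC))
w=camera("wrist");cv2.imwrite(f"pics/w{n}.png",w["color"][:,:,::-1])
E
python3 v.py 2
```

```text
2.2667 [ 0.5548 -0.1079  0.151 ] [3.1415e+00 1.4000e-03 1.8053e+00] [0.09 0.62 0.07] 0.0005470665914960132
[[263.53875156 244.66159741]] [[327.81661991 131.37626377]]
```

View pics/s2.png

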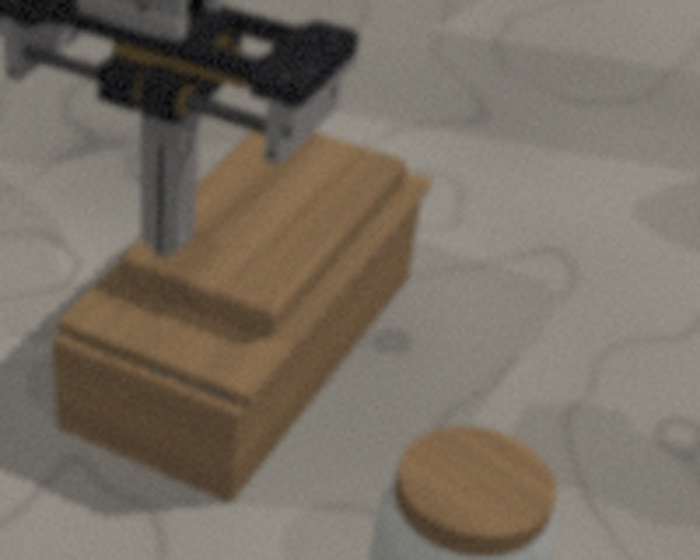

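View pics/w2.png

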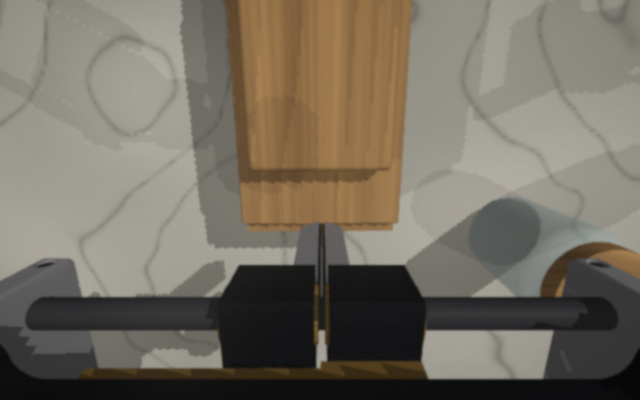

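```bash
python3 - <<'E'
from h import *
w=camera("wrist"); print(w["rvec"],w["tvec"])
a=back(w,[[252,168],[392,168]],.105);b=back(w,[[243,223],[398,223]],.083); t=back(w,[[248,230],[393,230]],.075)
p=get_obs()["ee_pos"]; print(a,b,t,proj(w,p))
for th in (.238,):
  ey=np.array([-np.sin(th),np.cos(th)]);ex=np.array([np.cos(th),np.sin(th)])
  for q in (a,b,t): print((q[:,:2]-p[:2])@ey,(q[:,:2]-p[:2])@ex)
E
```

```text
[-2.86605719 -0.33826477 -0.04582127] [-0.51512327 -0.23781421  0.27897211]
[[ 0.49617253 -0.08402562  0.105     ]
 [ 0.59854325 -0.05952596  0.105     ]] [[ 0.49306526 -0.1380205   0.083     ]
 [ 0.62351399 -0.10683917  0.083     ]] [[ 0.49712645 -0.14688981  0.075     ]
 [ 0.62388389 -0.11659578  0.075     ]] [[321.11707537 237.78466126]]
[0.03683493 0.03650912] [-0.05179097  0.0534701 ]
[-0.01490535 -0.01535749] [-0.06754045  0.06658241]
[-0.02448211 -0.02492629] [-0.06568476  0.06464167]
```

Emit:
{"op": "servo_tool", "data": {
  "moves": [
    [[0,0,0.002,0.01,0,0.03,1],[0,0,0.002,0.01,0,0.06,1],[0,0,0.002,0.01,0,0.09,1],[0,0,0.002,0.01,0,0.11,1],[0,0,0.002,0.01,0,0.122,1],[0,0,0.002,0.01,0,0.122,1],[0,0,0.002,0.01,0,0.122,1]]
  ]
}}

```text
time_s: 3.05
ee_pos: [0.5543, -0.1028, 0.0914]
eef_rot: [3.139, 0.003, 1.803]
force: [-0.1, -0.7, -0.3]
grip_width: 0.0006
```

```bash
python3 v.py 3
```

```text
3.05 [ 0.5543 -0.1028  0.0914] [3.1394e+00 2.6000e-03 1.8033e+00] [-0.14 -0.68 -0.29] 0.0005821871423615792
[[264.88093608 246.23182575]] [[328.98952851 153.57394265]]
```

View pics/s3.png

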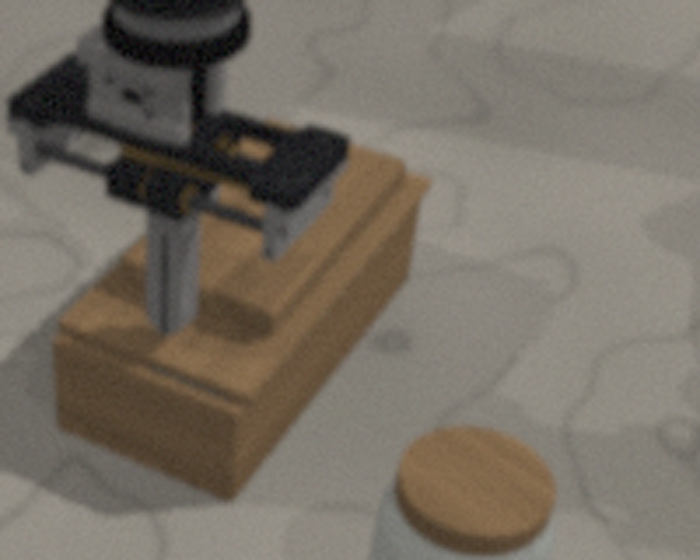

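Emit:
{"op": "servo_tool", "data": {
  "moves": [
    [[0,0,0.003,0.02,0,0.002,1],[0,0,0.003,0.04,0,0.002,1],[0,0,0.003,0.055,0,0.002,1],[0,0,0.003,0.07,0,0.002,1],[0,0,0.003,0.09,0,0.002,1],[0,0,0.003,0.115,0,0.002,1],[0,0,0.003,0.14,0,0.002,1],[0,0,0.003,0.165,-0.001,0.002,1],[0,0,0.003,0.19,-0.001,0.002,1],[0,0,0.003,0.21,-0.001,0.002,1],[0,0,0.003,0.225,-0.001,0.002,1],[0,0,0.003,0.23,-0.001,0.002,1]]
  ]
}}

```text
time_s: 4.2
ee_pos: [0.5272, 0.0101, 0.0904]
eef_rot: [3.139, 0.003, 1.799]
force: [0.7, -1.8, 1.3]
grip_width: 0.0006
```

```bash
python3 v.py 4
```

```text
4.2 [0.5272 0.0101 0.0904] [3.1390e+00 2.7000e-03 1.7995e+00] [ 0.69 -1.81  1.35] 0.0006026216244763162
[[201.94392912 260.35737058]] [[355.04638905 126.79242906]]
```

View pics/s4.png

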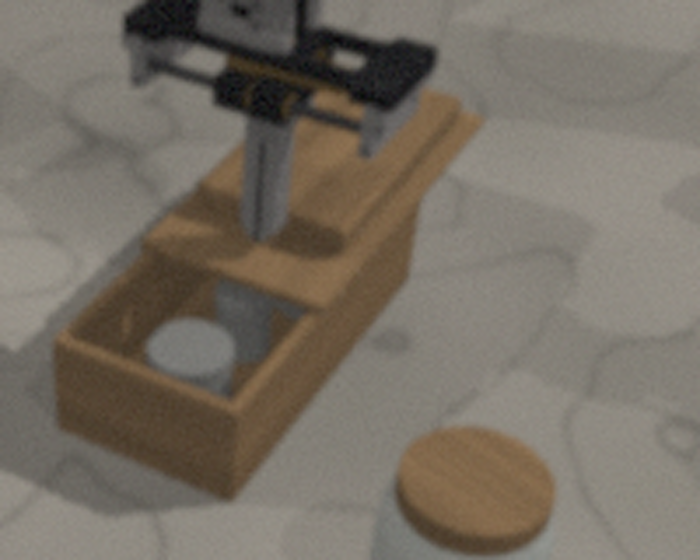

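Emit:
{"op": "servo_tool", "data": {
  "moves": [
    [[0,0,-0.003,0.01,0,0,1],[0,0,-0.006,0.03,-0.001,0,1],[0,0,-0.006,0.055,-0.002,0,1],[0,0,-0.006,0.08,-0.003,0,1],[0,0,-0.006,0.105,-0.004,0,1],[0,0,-0.006,0.13,-0.005,0,1],[0,0,-0.006,0.155,-0.005,0,1],[0,0,-0.006,0.175,-0.005,0,1],[0,0,-0.006,0.195,-0.005,0,1],[0,0,-0.006,0.21,-0.005,0,1],[0,0,-0.006,0.22,-0.005,0,1],[0,0,-0.006,0.225,-0.005,0,1]]
  ]
}}

```text
time_s: 5.35
ee_pos: [0.4991, 0.1188, 0.0898]
eef_rot: [3.14, 0.002, 1.809]
force: [0.3, -2.1, -0.4]
grip_width: 0.0005
```

Emit:
{"op": "servo_tool", "data": {
  "moves": [
    [[0,0,0,0.004,0,0,1],[0,0,0,0.008,0,0,1],[0,0,0,0.012,0,0,1],[0,0,0,0.014,0,0,1],[0,0,0,0.016,0,0,1]]
  ]
}}

```text
time_s: 5.77
ee_pos: [0.4973, 0.1265, 0.0897]
eef_rot: [3.14, 0.002, 1.808]
force: [0.2, -2.1, 0.8]
grip_width: 0.0003
```

```bash
python3 v.py 5
```

```text
5.7667 [0.4973 0.1265 0.0897] [3.1399e+00 2.4000e-03 1.8083e+00] [ 0.2  -2.13  0.81] 0.0003055683326231095
[[136.05593188 276.20370029]] [[377.23876711 102.91683303]]
```

View pics/s5.png

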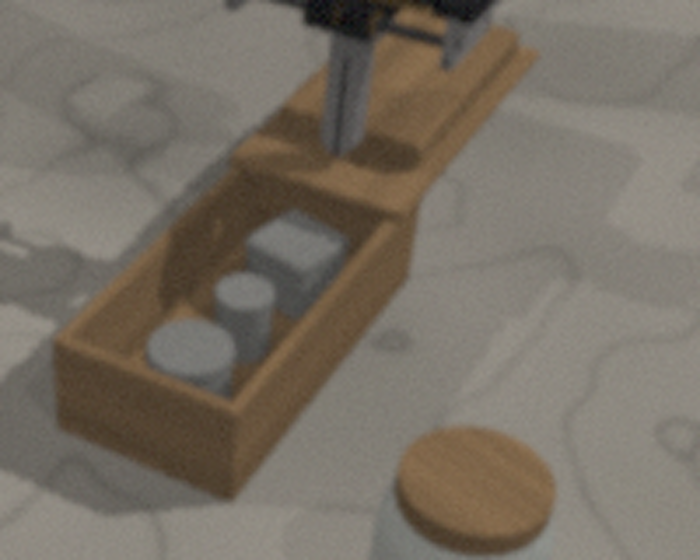

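View pics/t5.png

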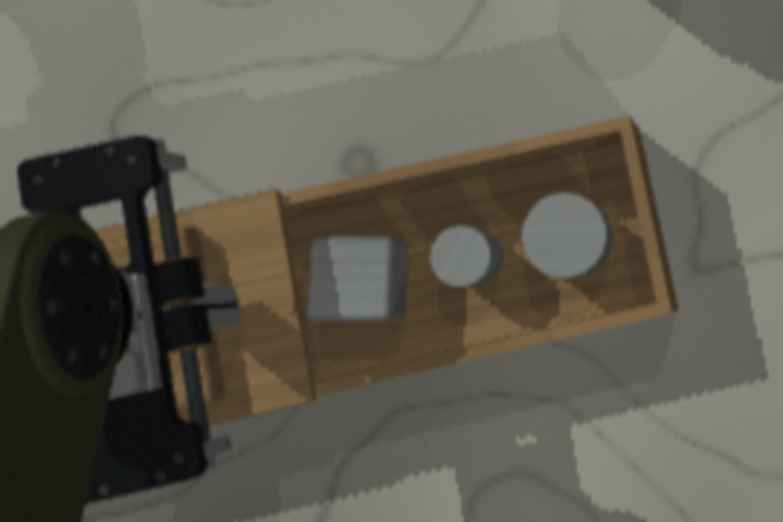

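Emit:
{"op": "servo_tool", "data": {
  "moves": [
    [[0,0,0,0.006,0,0,1],[0,0,0,0.01,0,0,1],[0,0,0,0.014,0,0,1],[0,0,0,0.018,0,0,1]]
  ]
}}

```text
time_s: 6.25
ee_pos: [0.4965, 0.1299, 0.0899]
eef_rot: [3.14, 0.013, 1.809]
force: [11.4, -62.5, 2.0]
grip_width: 0.0003
```

Emit:
{"op": "servo_tool", "data": {
  "moves": [
    [[0,0,0,-0.012,0,0,1],[0,0,0,-0.03,0,0,1],[0,0,0,-0.03,0,-0.04,1],[0,0,0,-0.03,0,-0.08,1],[0,0,0,-0.03,0,-0.12,1],[0,0,0,-0.03,0,-0.16,1],[0,0,0,-0.03,0,-0.16,1]]
  ]
}}

```text
time_s: 6.83
ee_pos: [0.501, 0.1169, 0.1737]
eef_rot: [3.135, 0.012, 1.809]
force: [1.4, -0.5, 1.0]
grip_width: 0.0003
```

```bash
python3 v.py 6; python3 - <<'E'
import cv2
from h import *
c=camera("top"); 
cv=lambda U:(np.array(U,float)+.5)/2.9-.5+np.array((60,170))
# lid -y edge corners z=.083
im=c["color"][:,:,::-1]
print(back(c,[cv((277,191)),cv((314,397))],.083))
print("tin lid corners",back(c,[cv(q) for q in ((313,238),(392,238),(390,318),(308,315))],.056))
print("box -y",back(c,[cv(q) for q in ((633,117),(676,310))],.075))
E
```

```text
6.8333 [0.501  0.1169 0.1737] [3.1345 0.0121 1.8088] [ 1.38 -0.53  0.97] 0.00032028648351458495
[[119.75671021 275.68055499]] [[379.62583569  73.25722125]]
[[0.57116677 0.10021611 0.083     ]
 [0.44404358 0.06825789 0.083     ]]
tin lid corners [[0.54242025 0.0850739  0.056     ]
 [0.54318322 0.03378603 0.056     ]
 [0.49167235 0.03203977 0.056     ]
 [0.49287339 0.0849158  0.056     ]]
box -y [[ 0.62329916 -0.12293888  0.075     ]
 [ 0.49995347 -0.15407825  0.075     ]]
```

View pics/t6.png

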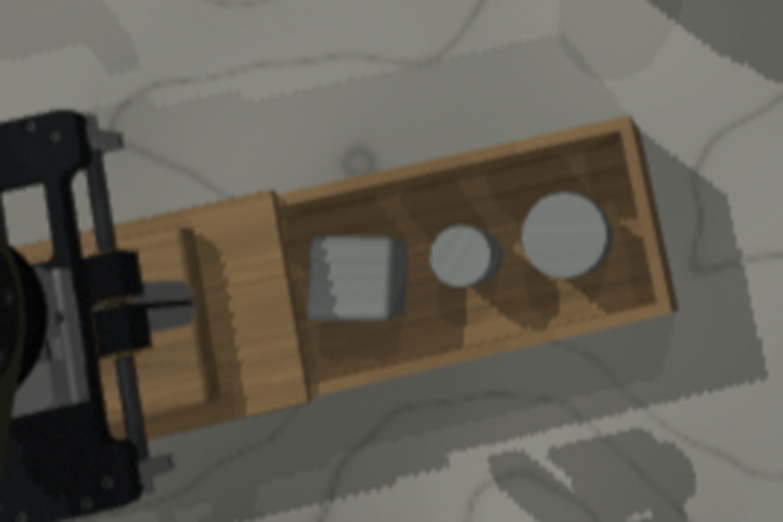

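View pics/w6.png

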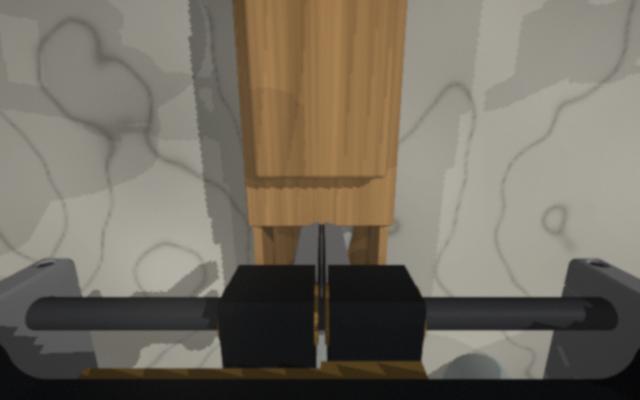

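View pics/s6.png

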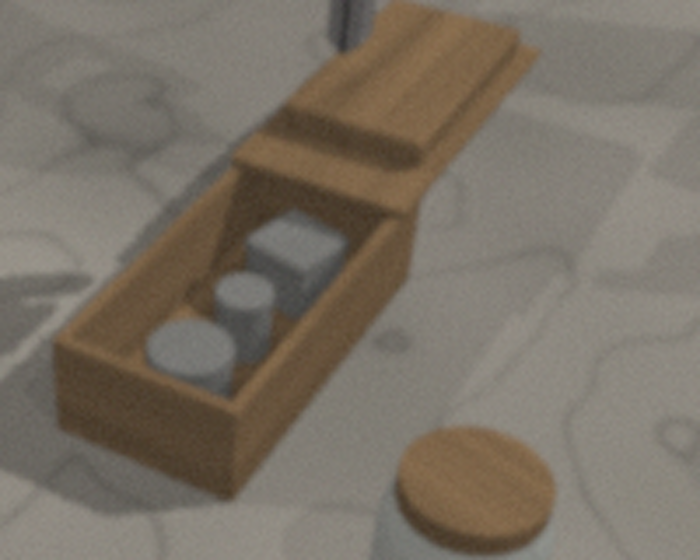

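```bash
python3 - <<'E'
from h import *
c=camera("top");s=camera("scene")
a=c["color"][:,:,::-1][240:300,150:230]; b=s["color"][:,:,::-1][110:160,340:390]
cv2.imwrite("pics/za.png",cv2.resize(a,None,fx=8,fy=8,interpolation=cv2.INTER_CUBIC))
cv2.imwrite("pics/zb.png",cv2.resize(b,None,fx=10,fy=10,interpolation=cv2.INTER_CUBIC))
E
```

```text
(no output)
```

View pics/za.png

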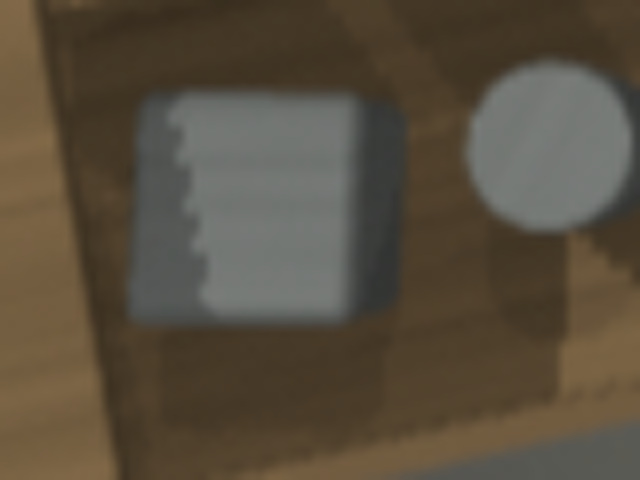

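View pics/zb.png

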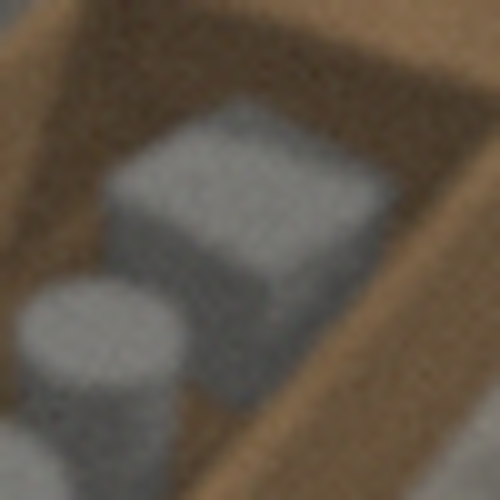

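```bash
python3 - <<'E'
from h import *
from scipy.spatial.transform import Rotation as Ro
c=camera("top");s=camera("scene")
f=lambda q,k,o:(np.array(q,float)+.5)/k-.5+np.array(o)
A=back(c,[f(q,8,(150,240)) for q in ((137,95),(358,95),(348,320),(130,323))],.056)
B=back(s,[f(q,10,(340,110)) for q in ((105,188),(243,98),(398,190),(275,280))],.056)
for X in(A,B): print(X.mean(0).round(4),[np.linalg.norm(X[i]-X[i-1]).round(4) for i in range(4)])
t=np.r_[(A.mean(0)*.5+B.mean(0)*.5)[:2],.16]
o=get_obs();M=Ro.from_euler("xyz",o["eef_rot"]).as_matrix()
print(t,M.T@(t-o["ee_pos"])/.5, "axis",M[:,2], "turn to vertical",(M.T@np.cross(M[:,2],[0,0,-1]))/(np.pi/2))
E
```

```text
[0.5169 0.0601 0.056 ] [np.float64(0.0532), np.float64(0.052), np.float64(0.0525), np.float64(0.0508)]
[0.5173 0.0611 0.056 ] [np.float64(0.0534), np.float64(0.0533), np.float64(0.0524), np.float64(0.0492)]
[0.51710652 0.06060219 0.16      ] [-0.11632611  0.00816132  0.02005634] axis [ 0.00315343 -0.01200335 -0.99992298] turn to vertical [0.00014964 0.00789945 0.        ]
```

Emit:
{"op": "servo_tool", "data": {
  "moves": [
    [[0,0.004,0,-0.03,0.002,0,1],[0,0.008,0,-0.06,0.004,0,1],[0,0.008,0,-0.09,0.006,0,1],[0,0.008,0,-0.112,0.008,0.02,1],[0,0.008,0,-0.116,0.008,0.05,1],[0,0.008,0,-0.116,0.008,0.08,1],[0,0.008,0,-0.116,0.008,0.11,1],[0,0.008,0,-0.116,0.008,0.13,1],[0,0.008,0,-0.116,0.008,0.145,1],[0,0.008,0,-0.116,0.008,0.152,1],[0,0.008,0,-0.116,0.008,0.155,1],[0,0.008,0,-0.116,0.008,0.155,1]]
  ]
}}

```text
time_s: 8.23
ee_pos: [0.5173, 0.06, 0.0926]
eef_rot: [3.141, -0.0, 1.809]
force: [-0.3, -0.9, -0.6]
grip_width: 0.0002
```

```bash
python3 v.py 7;python3 - <<'E'
from h import *
from scipy.spatial.transform import Rotation as Ro
o=get_obs();M=Ro.from_euler("xyz",o["eef_rot"]).as_matrix()
print(M.T@(np.array([.517,.0606,.091])-o["ee_pos"])/.5,(M.T@np.cross(M[:,2],[0,0,-1]))/(np.pi/2))
E
```

```text
8.2333 [0.5173 0.06   0.0926] [ 3.1411e+00 -1.0000e-04  1.8089e+00] [-0.29 -0.9  -0.61] 0.00023905516416164772
[[173.46923786 265.47113839]] [[366.03350541 115.6800869 ]]
[ 0.00141739 -0.00068392  0.00427977] [7.88186483e-04 4.55268902e-05 0.00000000e+00]
```

View pics/s7.png

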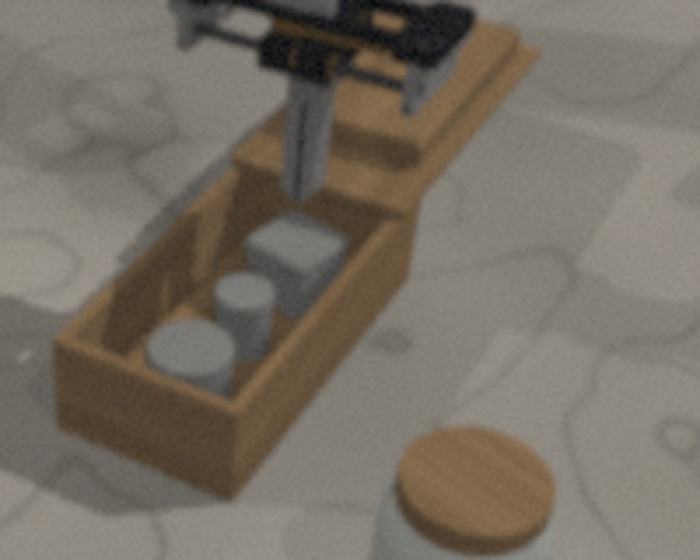

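View pics/t7.png

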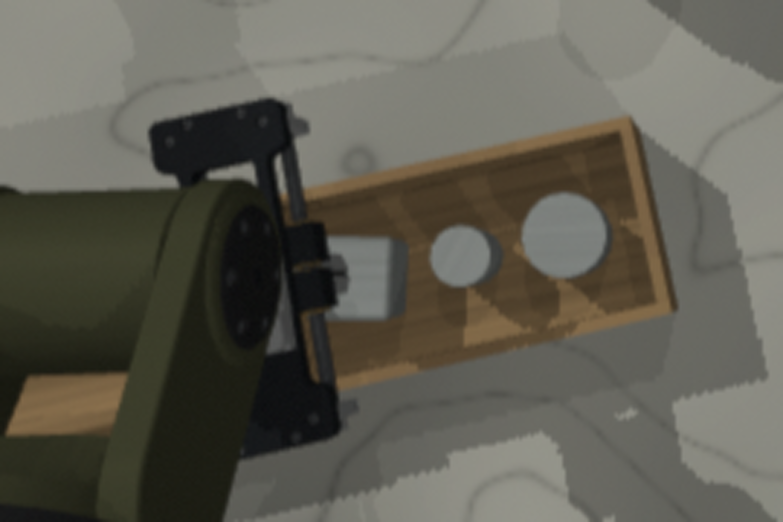

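Emit:
{"op": "servo_tool", "data": {
  "moves": [
    [[0,0,0,0.001,0,0.003,1],[0,0,0,0.001,0,0.003,1],[0,0,0,0.001,0,0.003,1],[0,0,0,0.001,0,0.003,1],[0,0,0,0.001,0,0.003,1],[0,0,0,0.001,0,0.003,1],[0,0,0,0.001,0,0.003,1],[0,0,0,0.001,0,0.003,1],[0,0,0,0.001,0,0.003,1],[0,0,0,0.001,0,0.003,1],[0,0,0,0.001,0,0.003,1],[0,0,0,0.001,0,0.003,1]]
  ]
}}

```text
time_s: 9.38
ee_pos: [0.5174, 0.0605, 0.0916]
eef_rot: [3.14, 0.0, 1.809]
force: [-0.2, 0.3, 0.6]
grip_width: 0.0004
```

```bash
python3 - <<'E'
from h import *
s=camera("scene"); im=s["color"][:,:,::-1]
cv2.imwrite("pics/zf.png",cv2.resize(im[90:180,290:410],None,fx=6,fy=6,interpolation=cv2.INTER_CUBIC))
# predicted lid -y edge corners for q=.23 and .22, box frame o,theta
o=np.array([.528,-.0007]);th=.238
ex=np.array([np.cos(th),np.sin(th)]);ey=np.array([-ex[1],ex[0]])
def W(x,y,z): return np.r_[o+ex*x+ey*y,z]
for q in (.23,.22):
  P=[W(sx*.068,-.135+q,.083) for sx in(-1,1)]+[W(sx*.055,-.09+q,.105) for sx in(-1,1)]
  print(q,((proj(s,P)-[290,90]+.5)*6).round(0).tolist())
print(((proj(s,[W(-.065,-.135,.075),W(.065,-.135,.075)])-[290,90]+.5)*6).round(0).tolist())
E
```

```text
0.23 [[340.0, 88.0], [640.0, 185.0], [421.0, 2.0], [664.0, 75.0]]
0.22 [[328.0, 99.0], [630.0, 198.0], [410.0, 12.0], [653.0, 87.0]]
[[35.0, 403.0], [352.0, 532.0]]
```

View pics/zf.png

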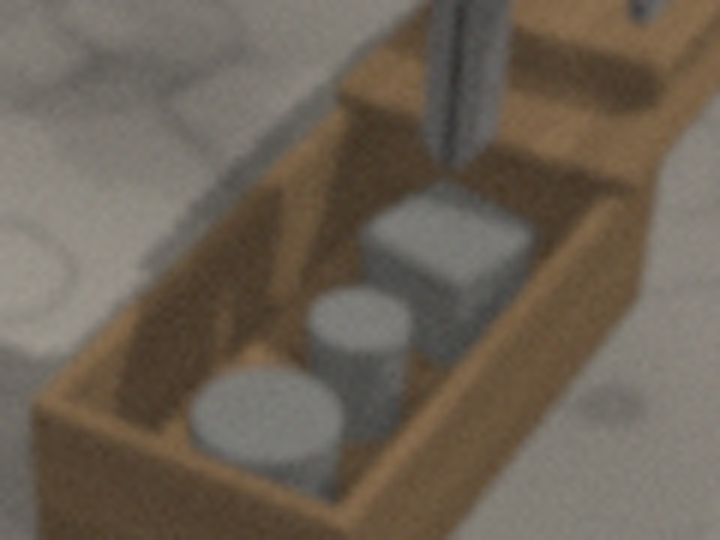

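Emit:
{"op": "servo_tool", "data": {
  "moves": [
    [[0,0,0,0,0,0,1],[0,0,0,0,0,0,1],[0,0,0,0,0,0,1],[0,0,0,0,0,0,1],[0,0,0,0,0,0,1],[0,0,0,0,0,0,1],[0,0,0,0,0,0,1],[0,0,0,0,0,0,1],[0,0,0,0,0,0,1],[0,0,0,0,0,0,1],[0,0,0,0,0,0,1],[0,0,0,0,0,0,1]]
  ]
}}

```text
time_s: 10.43
ee_pos: [0.5174, 0.0605, 0.0916]
eef_rot: [3.14, 0.0, 1.809]
force: [0.6, 0.5, -0.6]
grip_width: 0.0005
```

Emit:
{"op": "servo_tool", "data": {
  "moves": [
    [[0,0,0,0,0,0,1],[0,0,0,0,0,0,1],[0,0,0,0,0,0,1],[0,0,0,0,0,0,1],[0,0,0,0,0,0,1],[0,0,0,0,0,0,1],[0,0,0,0,0,0,1],[0,0,0,0,0,0,1],[0,0,0,0,0,0,1],[0,0,0,0,0,0,1],[0,0,0,0,0,0,1],[0,0,0,0,0,0,1]]
  ]
}}

```text
time_s: 11.43
ee_pos: [0.5174, 0.0604, 0.0916]
eef_rot: [3.14, 0.0, 1.809]
force: [1.0, 0.6, 0.4]
grip_width: 0.0007
```

```bash
python3 - <<'E'
from station import *
o=get_obs(); print(o["time_s"],o["ee_pos"],o["eef_rot"],o["force"])
print(hand_in())
E
```

```text
11.4333 [0.51739271 0.06043564 0.09161431] [3.14036916e+00 7.21523828e-05 1.80877411e+00] [0.97766125 0.55548978 0.4481929 ]
the job is handed in; nothing more can be done
None
```

I pushed the lid open to its stop with the closed fingertips on the panel's edge. I then pointed straight down at the square tin for about 3 s and handed in at 11.4 s, still pointing.

- **Lid:** the lid edge in the last scene picture lines up with 0.23 m of travel.
- **Pointing:** the fingertips ended at (0.517, 0.060, 0.092). That is about 36 mm above the tin's lid and within about 1 mm of its measured middle. The two cameras agreed on that middle to about 1 mm.
- **Bystanders:** the pictures taken after the lid was open show no movement of the tins or the jar. The mug was outside those pictures, but the arm never went near it.

**Checks that disagreed or ran high:**
- My first fit of the box from the top camera was about 7 mm off along y from the scene and wrist views. I used the scene and wrist values.
- The force reading reached about 63 N at the stop, under the 120 N wrist limit. The fingertips were the part I had on the lid. I backed off straight away.
- The tin sits at about +62 mm along the box, just outside the stated 68 ± 5 mm. I trusted the camera measurement.

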